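# Snap the sprung dust cap onto the bench camera

## Robot

A 6-joint arm with a two-finger parallel gripper is mounted at the origin on a cart in front of the work surface, level with it; the furniture and walls round the work are solid. World frame = base frame: x ahead of the robot, y to its left, z up, the work surface at z = 0. Lengths are in m, angles in rad, forces in N, time in s.
With the tool pointing down it reaches from about 0.325 to 1 m from the base axis. Payload 5.1 kg.
Tool frame: the origin (TCP) lies at the very end of the fingers, on their centre line; the grasp point (between the pads) lies 19 mm behind it; z points along the fingers, y is the line along which they close (so a half turn about z gives the same grasp; the last joint's range is limited). The gripper opens to 85 mm and grips with 20 to 120 N. Pads are 22 mm wide; open, the fingers measure 114 mm over their backs; the gripper's body (76 mm by 85 mm) begins 54 mm behind the grasp point. The pads swing forward as they close: fully open they stand 13 mm farther back than shut.
Start: joints at [1.022, 0.124, 1.65, -0, 1.367, -0.083], TCP at [0.292, 0.581, 0.231] pointing down, gripper open.
Joint ranges: [-2.61, 2.61], [-1.02, 2.33], [0.03, 2.71], [-1.35, 4.49], [0.32, 2.68], [-2.91, 2.91]. Speed limits (rad/s): [2.57, 2.57, 3.14, 3.14, 3.14, 3.14].

## Interface

Orientations are given as a unit quaternion [x, y, z, w].
In Python, from station import robot, cams, workorder gives the robot as it stands. The module is installed in compiled form; this text tells all that it offers.
- The arm moves only by the tool apply_moves, never from a script. Its argument "series" is a list of rows, each a list of 6 numbers: the shift along the tool's x, y, z scaled (see below), then the turn, a rotation vector about the tool's x, y, z scaled (see below). A call has 1 to 10 rows; each row shifts and turns the commanded pose from where the row before left it, along the tool's axes as they then stand; what a row does not reach is not made up. The controller multiplies each number of a shift by 20 mm and each number of a turn by 180 degrees. A row lasts 1/8 s, in which the tool goes at most 62.5 mm and 10.7 degrees, less where a joint would pass 70% of its speed; a pose out of reach is approached as far as the arm can. A call with a number of a shift or a turn outside -1 to 1 is refused whole. A call with a gripper value outside its range is refused whole. "jaw" is the closure, from 0 (fully open) to 1 (shut), set as the call begins (left out, the last holds). The fingers move at their own pace and stop on an object; the grip force is fixed at half the most. Time passes only in rows, so rows that do not move let the fingers close. It gives the time, the measured TCP pose, the force, the opening and the grip force at its end, in the units of the state.
- robot.state(): the state, without advancing time (a new reading comes with each control period).
- cams.read_camera(name): name is "scene" or "top" or "wrist"; returns a dict with "frame" (480x640x3 uint8, red, green, blue), "fov_y" (degrees; the focal length in pixels is half the picture's height over the tangent of half this angle, whatever the lens; pixels are square), "cx", "cy" (the principal point, pixels), "origin" and "rotation" of the camera in the world. Camera axes: x right, y down, z forward; pixel columns grow to the right and rows downward; lengths in m; the calibration is good to about 2 mm. A picture is of the moment at which its call begins. There is no depth.
- workorder.hand_in(): hands the job in; it is judged then, once.
The state is a dict: "clock": time; "joints": joint angles; "dq": joint speeds; "tau": joint torques, N m; "tool_pos": TCP position; "eef_rot": TCP orientation; "ft_force": force on the tool from outside, world axes, zero at the start; "ft_torque": the same for the moment, N m; "finger_gap": opening from 0.0 (shut) to 1.0 (fully open); "gripper_force": force on a finger pad.
Only numpy, scipy, OpenCV 4.12 (cv2) and the standard library are available. Lean on these libraries where they do the work, as an engineer would, in place of code of your own. Each camera call takes 0.05 s, during which the arm holds its last target. There are 200 camera calls.

## Task

Put the dust cap back on the upward-looking bench camera: pinch its two yellow tabs together, lift it, and press it straight down into the camera's open tube against the sprung seal until its flange is home on the rim. Only then let the tabs spring out under the rim so that the cap stays latched, and let go. Press gently (never more than 30 N on the camera, which has delicate optics) and leave the bottles, cup and jar where they stand.

Things in the scene. Friction and masses are not known exactly. Their poses are not given: they have to be found in the camera images.
- cap_centre (a point): Grey dust cap, lying tabs up on the worktop: point on its axis, half-way up, 19 mm above its underside; z is the cap's axis (up), the two tabs lie on its x axis. From below: plug 51 mm across, 10 mm high; flange disc 66 mm across, 4 mm thick (top 14 mm above the underside); two upright yellow ears from there to 38 mm. About 75 g.
- cap: The same cap, centre of its underside, same axes. Hooks: one on each tab, 3 mm thick, 12 mm wide, sticking out of the plug's side just above the underside. It ends 29.3 mm from the axis when free, 24.8 mm (inside the plug's outline) when pinched; its top is 6.5 mm below the flange's underside, so 2.5 mm below the lip of the tube when the flange is on the rim. Let go, the seal lifts the cap till the hooks bear on the lip.
- ears (a point): Middle between the two yellow ears, 26 mm above the cap's underside, same axes: the place to pinch. The ears are 24 mm high, 16 mm wide along y, 5 mm thick; their outer faces stand at x = +20 and -20 mm (40 mm apart) when free, 31 mm apart when fully pinched.
- tab_a (a joint): Travel of the tab on the cap's +x side, m: 0 = sprung out, 0.0045 = pinched fully in against its stop. Spring: 2 N at 0, 6 N at the stop.
- tab_b (a joint): The same for the tab on the cap's -x side.
- camera: Upward-looking bench camera, fixed to the worktop: grey housing 90 x 90 x 45 mm, aluminium collar 79 mm across, and in it a black focus tube 70 mm across, open at the top. Origin: centre of its underside, on the tube's axis; z up. The tube's rim stands 80 to 108 mm above it: the focus setting varies and is not measured, so the rim must be felt or seen. The tube keeps its setting under 60 N.
- collar (a point): Centre of the collar's top, 57 mm above the camera's underside, on the tube's axis; the rim is 23 to 51 mm above it. Mouth 57 mm across, narrowing by a 1.5 mm chamfer to a bore of 54 mm; lip 4 mm thick, under it a groove 64 mm across all round (any yaw will do). In the bore an orange sprung seal, top 5 mm below the rim: it pushes the plug up with 3 N at first touch, 6.5 N with the flange on the rim.
- vial: Bystander: clear glass bottle with a grey crimp cap, 43 mm across, 98 mm high; origin at the centre of its underside.
- amber_bottle: Bystander: small amber bottle with a tan cap, 34 mm across, 68 mm high; origin at the centre of its underside.
- swab_cup: Bystander: small clear cup with cotton swabs, 47 mm across, 54 mm high; origin at the centre of its underside.
- jar_yellow: Bystander: jar with yellowish content and a blue lid, 55 mm across, 65 mm high; origin at the centre of its underside.
There are look-alikes about, which are no part of the job. What is shaped like the cap but turquoise is not meant.

How it is judged:
By the outcome, as a careful person would: the job done as asked, in the order asked, and still so for the second after the job is handed in, with the robot touching nothing.
It also fails if it takes over 58 s, if anything falls off the work surface, if the arm or the gripper's body presses on something with over 40 N, if the wrist force passes 120 N, or if a joint passes its speed limit or range.

## Working session

There is one attempt and no reset: what is moved stays moved. The work goes in short steps, Python scripts to look and compute and a tool call to move; the robot and the scene stay as the last step left them, time stands still between calls to the robot, and variables do not carry over. Pictures are saved under pics/ and viewed, at most 10 in all, crops included, and the job is handed in when it is done.

Besides the shell and the picture viewer there is one more tool, called after ">>>" by a JSON object that holds its "op" and its "data". apply_moves: Moves the arm, as the interface text tells. Shifts and turns lie within -1 to 1; 1 stands for 20 mm of shift or 180 degrees of turn. Its arguments: {"type":"object","properties":{"series":{"type":"array","items":{"type":"array","items":{"type":"number","minimum":-1,"maximum":1}}},"jaw":{"type":"number"}},"required":["series"]}

```bash
mkdir -p pics; cat > h.py <<'E'
import numpy as np,cv2
from station import robot,cams
def grab(n,fn=None):
    c=cams.read_camera(n)
    if fn: cv2.imwrite('pics/'+fn,cv2.cvtColor(c['frame'],cv2.COLOR_RGB2BGR))
    return c
def ray(c,u,v):
    f=240/np.tan(np.radians(c['fov_y'])/2)
    return np.array(c['origin']),np.array(c['rotation'])@np.array([(u-c['cx'])/f,(v-c['cy'])/f,1])
def onz(c,u,v,z):
    o,d=ray(c,u,v); return o+d*(z-o[2])/d[2]
def proj(c,p):
    f=240/np.tan(np.radians(c['fov_y'])/2)
    q=np.array(c['rotation']).T@(np.array(p)-np.array(c['origin'])); return q[:2]/q[2]*f+[c['cx'],c['cy']]
E
python3 - <<'E'
from h import *
for n in('scene','top','wrist'):
    c=grab(n,n+'0.png');print(n,c['fov_y'],c['cx'],c['cy'],c['origin'],np.round(c['rotation'],3).tolist())
print(robot.state())
E
```

```text
scene 56.3041228214179 312.12828038398834 241.30231919596903 [ 0.00342515 -0.29570041  0.62283379] [0.761, -0.49, 0.22, -0.365]
top 54.223980941063274 311.5756845868875 236.81690292809253 [ 0.4636861  -0.01516421  1.00338076] [0.708, -0.704, 0.043, -0.048]
wrist 64.00481288945903 316.1251873263964 241.85237062318885 [0.22699704 0.61309212 0.37242712] [0.842, 0.52, 0.075, 0.125]
{'clock': 0.15, 'joints': array([ 1.02237301e+00,  1.24355688e-01,  1.65132749e+00,  8.63245703e-06,
        1.36750802e+00, -8.25776612e-02]), 'dq': array([ 2.74599824e-03, -1.52670646e-03, -3.99412392e-03, -7.83497818e-04,
       -6.66628221e-05,  4.19423428e-05]), 'tau': array([ 4.06570407e-04, -4.24226081e+01, -3.66014349e+01, -2.33249818e-05,
        4.67225618e-03, -1.41278605e-05]), 'tool_pos': array([0.29173556, 0.58033675, 0.23035456]), 'eef_rot': array([ 2.30823182e-01,  9.72995385e-01, -7.58510178e-04, -2.52026227e-04]), 'ft_force': array([0.11249838, 0.745647  , 0.34877271]), 'ft_torque': array([ 0.01293547, -0.04633453, -0.03521987]), 'gripper_force': 0.0, 'finger_gap': 1.0006624759064657}
```

View pics/top0.png

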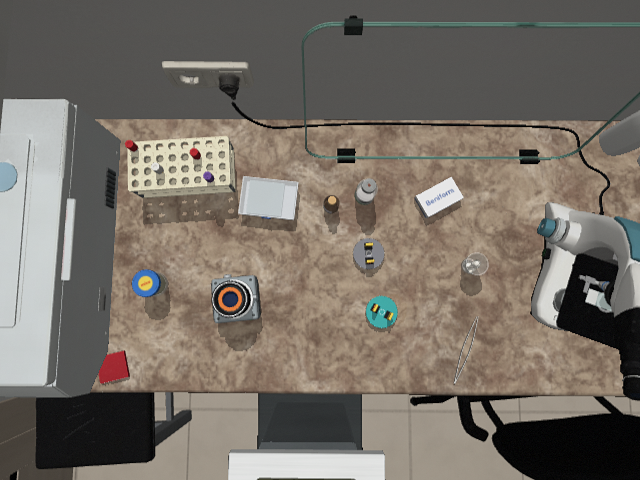

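View pics/scene0.png

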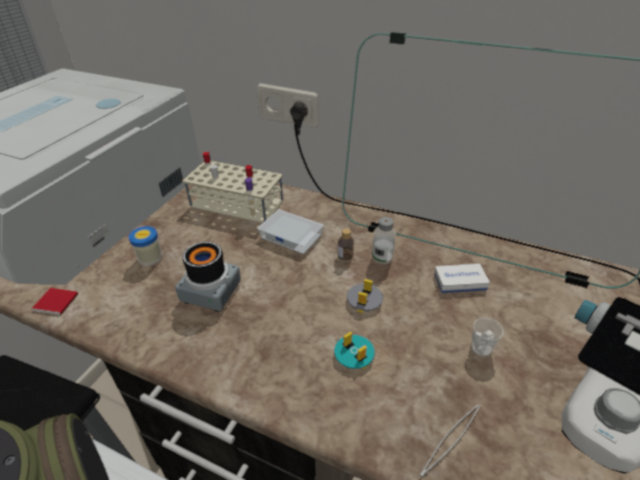

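The top view shows the grey cap at (369,254), ears along the image's vertical, and the turquoise decoy at (381,312). The camera tube is at (231,299), the amber bottle at (331,203) and the vial at (366,190). The scene view agrees: cap at (365,297), tube rim at (203,252).

```bash
sed -i "s/^def grab/from scipy.spatial.transform import Rotation as Ro\ndef grab/; s/    return c$/    c['rotation']=Ro.from_quat(c['rotation']).as_matrix()\n    return c/" h.py
python3 - <<'E'
from h import *
c=grab('top');s=grab('scene')
def blobs(c,lo,hi,box,mn=8):
    x0,y0,x1,y1=box
    hsv=cv2.cvtColor(c['frame'],cv2.COLOR_RGB2HSV)[y0:y1,x0:x1]
    m=cv2.inRange(hsv,lo,hi)
    n,l,st,ce=cv2.connectedComponentsWithStats(m)
    return [(int(st[i,4]),np.round(ce[i]+[x0,y0],1).tolist(),(st[i,:4]+[x0,y0,0,0]).tolist()) for i in range(1,n) if st[i,4]>=mn]
Y=((18,120,90),(35,255,255));O=((5,150,120),(17,255,255))
for nm,cc,b1,b2 in(('top',c,(345,232,395,275),(205,270,260,325)),('scene',s,(340,272,390,315),(175,235,235,285))):
    print(nm,'ears',blobs(cc,*Y,b1),'seal',blobs(cc,*O,b2))
    print('tcp',proj(cc,robot.state()['tool_pos']))
b=blobs(c,*Y,(345,232,395,275))
for a in b: print(onz(c,*a[1],.038))
for p in((231,299),): 
  for z in(.08,.094,.108):print(z,onz(c,*p,z))
for n,p,z in(('amber',(331,202),.068),('vial',(368,184),.098),('turq',(381,312),.014),('jar',(146,283),.065),('cap flange',(369,254),.014),('rack',(180,165),.05)):print(n,onz(c,*p,z))
def crop(c,x0,y0,x1,y1,k): return cv2.resize(c['frame'][y0:y1,x0:x1],None,fx=k,fy=k,interpolation=cv2.INTER_CUBIC)
im=np.vstack([np.hstack([crop(c,200,262,270,332,4),crop(c,335,219,405,289,4)]),np.hstack([crop(s,170,235,240,305,4),crop(s,330,262,400,332,4)])])
cv2.imwrite('pics/crop.png',cv2.cvtColor(im,cv2.COLOR_RGB2BGR))
E
```

```text
top ears [(23, [368.7, 244.0], [365, 243, 8, 3]), (23, [370.1, 260.7], [367, 259, 7, 4])] seal [(251, [229.6, 298.7], [218, 287, 24, 24])]
tcp [-59.10813261 404.21380421]
scene ears [(89, [367.5, 284.1], [364, 279, 9, 12]), (83, [362.4, 297.4], [359, 292, 8, 12]), (17, [359.9, 310.9], [357, 310, 7, 3])] seal [(213, [202.1, 255.1], [190, 247, 26, 18])]
tcp [-85.70933582 187.74592362]
[ 0.57478387 -0.12669655  0.038     ]
[ 0.54014801 -0.12923516  0.038     ]
0.08 [0.46038659 0.148216   0.08      ]
0.094 [0.46043662 0.14573889 0.094     ]
0.108 [0.46048664 0.14326177 0.108     ]
amber [ 0.65681819 -0.04756278  0.068     ]
vial [ 0.68714971 -0.11957164  0.098     ]
turq [ 0.43511068 -0.15365017  0.014     ]
jar [0.49103531 0.32174206 0.065     ]
cap flange [ 0.55624487 -0.12989155  0.014     ]
rack [0.73812339 0.26834425 0.05      ]
```

View pics/crop.png

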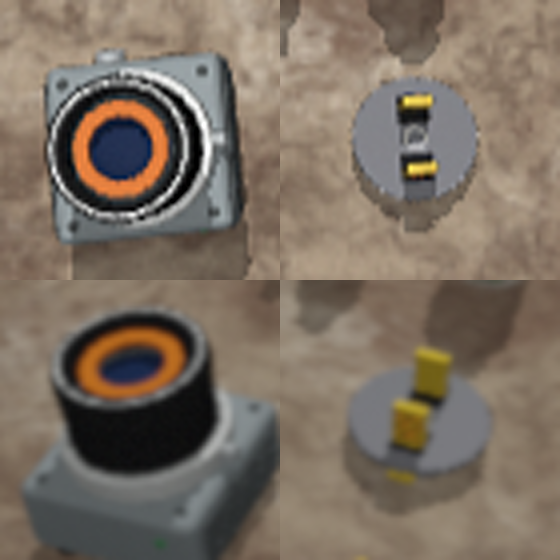

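View pics/wrist0.png

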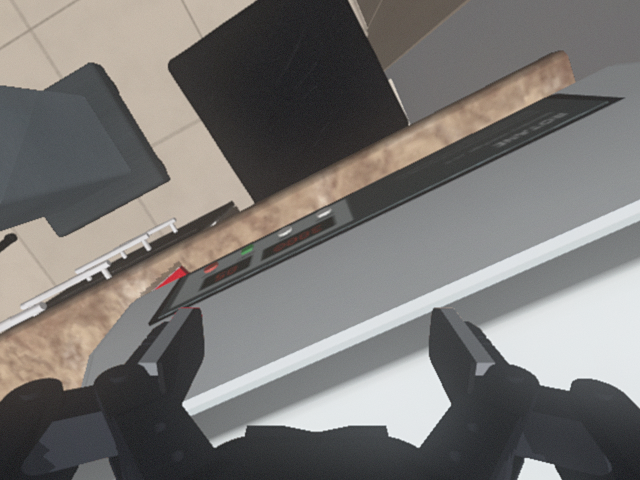

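The crops show the tube rim clearly; the cap ears lie along world x, about 4° of yaw. The wrist view shows the gripper above the centrifuge, so I'll raise and turn it first.

>>> {"op": "apply_moves", "data": {"series": [[0, 0, -1, 0, 0, 0], [0, 0, -1, 0, 0, 0.055], [0, 0, -1, 0, 0, 0.055], [0, 0, -1, 0, 0, 0.055], [0, 0, -1, 0, 0, 0.055], [0, 0, 0, 0, 0, 0.055], [0, 0, 0, 0, 0, 0.053]], "jaw": 0}}

```text
clock: 1.12
tool_pos: [0.2922, 0.5811, 0.3339]
eef_rot: [0.682, 0.731, 0.001, -0.0]
ft_force: [-0.1, -0.2, -0.5]
finger_gap: 0.995
gripper_force: 0.0
```

>>> {"op": "apply_moves", "data": {"series": [[-1, 0.3, 0, 0, 0, 0], [-1, 0.3, 0, 0, 0, 0], [-1, 0.3, 0, 0, 0, 0], [-1, 0.3, 0, 0, 0, 0], [-1, 0.3, 0, 0, 0, 0], [-1, 0.3, 0, 0, 0, 0], [-1, 0.3, 0, 0, 0, 0], [-1, 0.3, 0, 0, 0, 0], [-1, 0.3, 0, 0, 0, 0], [-1, 0.3, 0, 0, 0, 0]]}}

```text
clock: 2.38
tool_pos: [0.3672, 0.3845, 0.3313]
eef_rot: [0.68, 0.733, 0.0, 0.0]
ft_force: [0.3, 0.1, 0.3]
finger_gap: 1.0
gripper_force: 0.0
```

>>> {"op": "apply_moves", "data": {"series": [[-1, 0.3, 0, 0, 0, 0], [-1, 0.3, 0, 0, 0, 0], [-1, 0.3, 0, 0, 0, 0], [-1, 0.3, 0, 0, 0, 0], [-1, 0.3, 0, 0, 0, 0], [-1, 0.3, 0, 0, 0, 0], [-1, 0.3, 0, 0, 0, 0], [-1, 0.3, 0, 0, 0, 0], [-1, 0.3, 0, 0, 0, 0], [-1, 0.3, 0, 0, 0, 0]]}}

```text
clock: 3.62
tool_pos: [0.4416, 0.1895, 0.3313]
eef_rot: [0.68, 0.733, 0.0, 0.0]
ft_force: [1.0, -0.1, -0.5]
finger_gap: 0.996
gripper_force: 0.0
```

```bash
python3 - <<'E'
from h import *
s=robot.state();print(s['clock'],s['tool_pos'],Ro.from_quat(s['eef_rot']).as_matrix().round(3).tolist(),s['ft_force'])
w=grab('wrist','w1.png')
R=Ro.from_quat(s['eef_rot']).as_matrix()
print('cam in tool',R.T@(w['origin']-s['tool_pos']))
c=cams
top=grab('top');sc=grab('scene')
def tri(A,B):
    (o1,d1),(o2,d2)=A,B
    k=np.linalg.lstsq(np.c_[d1,-d2],o2-o1,rcond=None)[0];p,q=o1+k[0]*d1,o2+k[1]*d2
    return (p+q)/2,np.linalg.norm(p-q)
for v in(254,255,256): print(tri(ray(top,229.6,298.7),ray(sc,203.5,v)))
E
```

```text
3.625 [0.44162166 0.18947631 0.33133348] [[-0.074, 0.997, 0.0], [0.997, 0.074, 0.0], [0.0, 0.0, -1.0]] [ 1.01773687 -0.13886249 -0.46435102]
cam in tool [ 0.07298629  0.0007362  -0.14226696]
(array([0.46156526, 0.14658991, 0.10015307]), np.float64(0.0018548718080688442))
(array([0.46153844, 0.14707017, 0.09763184]), np.float64(0.001789723622995398))
(array([0.4615115 , 0.14755251, 0.09509963]), np.float64(0.0017242912124032133))
```

View pics/w1.png

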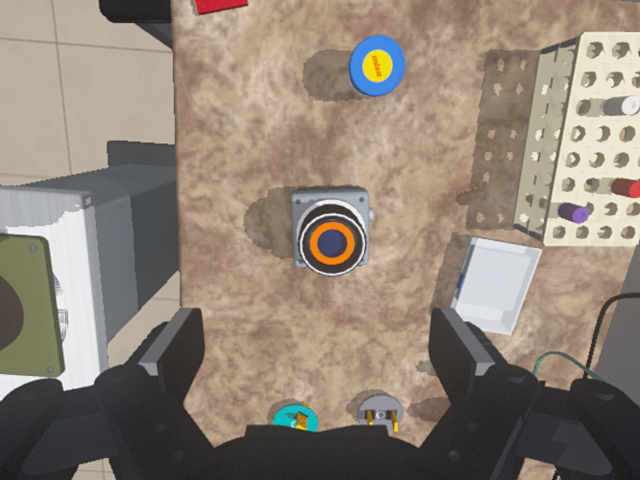

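The wrist view shows the tube at about (332,242) and the cap at (381,412), partly hidden by the gripper. I'll measure the rim in this view before going on.

```bash
python3 - <<'E'
from h import *
w=grab('wrist')
f=w['frame'];k=7
cv2.imwrite('pics/w2.png',cv2.cvtColor(cv2.resize(f[180:285,280:385],None,fx=k*.8,fy=k*.8,interpolation=cv2.INTER_CUBIC),cv2.COLOR_RGB2BGR))
hsv=cv2.cvtColor(f,cv2.COLOR_RGB2HSV)
m=cv2.inRange(hsv,(5,150,120),(17,255,255));m[:200]=0;m[290:]=0;m[:,:280]=0;m[:,390:]=0
cs,_=cv2.findContours(m,cv2.RETR_EXTERNAL,cv2.CHAIN_APPROX_NONE);e=cv2.fitEllipse(max(cs,key=len));print('seal',e)
print(f[int(e[0][1]),290:375].mean(1).astype(int).tolist())
print(w['origin'],[onz(w,*e[0],z).round(4).tolist() for z in(.08,.09,.1)])
E
```

```text
seal ((331.9736633300781, 243.32839965820312), (42.21377944946289, 43.66769790649414), 81.37925720214844)
[97, 92, 91, 98, 117, 120, 124, 109, 60, 81, 189, 233, 138, 64, 51, 63, 63, 75, 80, 95, 135, 132, 128, 126, 127, 126, 135, 102, 74, 74, 79, 75, 76, 77, 76, 80, 84, 80, 78, 81, 81, 81, 82, 80, 81, 82, 80, 83, 83, 86, 80, 70, 66, 67, 71, 68, 70, 111, 125, 129, 128, 128, 129, 127, 134, 88, 75, 59, 57, 62, 63, 62, 102, 192, 223, 120, 98, 153, 162, 142, 152, 150, 146, 143, 147]
[0.43704015 0.26266446 0.47360481] [[0.4625, 0.1439, 0.08], [0.4618, 0.1469, 0.09], [0.4612, 0.1499, 0.1]]
```

View pics/w2.png

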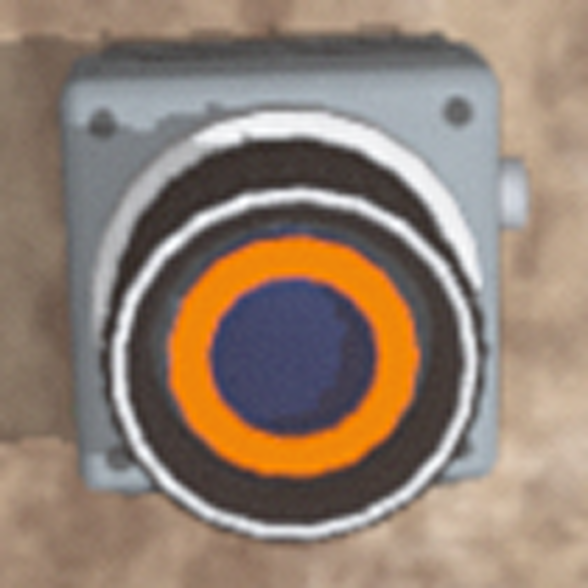

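White rim ring centre is about (332.7,244.9), orange seal centre (332,243.3). Now I'll put the wrist camera straight over the tube, which makes the xy reading independent of rim height.

>>> {"op": "apply_moves", "data": {"series": [[-0.97, 0.13, 0.7, 0, 0, 0], [-0.97, 0.13, 0.7, 0, 0, 0], [-0.97, 0.13, 0.7, 0, 0, 0], [-0.97, 0.13, 0.7, 0, 0, 0], [-0.97, 0.13, 0.7, 0, 0, 0], [-0.97, 0.13, 0.7, 0, 0, 0], [0, 0, 0, 0, 0, 0], [0, 0, 0, 0, 0, 0]]}}

```text
clock: 4.82
tool_pos: [0.4657, 0.0766, 0.2479]
eef_rot: [0.68, 0.733, 0.0, 0.0]
ft_force: [0.7, -0.2, 0.1]
finger_gap: 1.006
gripper_force: 0.0
```

```bash
cat >> h.py <<'E'
def ell(m):
    cs,_=cv2.findContours(m,cv2.RETR_EXTERNAL,cv2.CHAIN_APPROX_NONE);return cv2.fitEllipse(cv2.convexHull(max(cs,key=cv2.contourArea)))
E
python3 - <<'E'
from h import *
s=robot.state();print(s['clock'],s['tool_pos'],s['eef_rot'])
w=grab('wrist','w3.png');f=w['frame']
hsv=cv2.cvtColor(f,cv2.COLOR_RGB2HSV)
m=cv2.inRange(hsv,(5,150,120),(17,255,255));e=ell(m);print('seal',e)
u,v=e[0];print(w['origin'],[onz(w,u,v,z).round(4).tolist() for z in(.08,.09,.1)])
w_=cv2.inRange(hsv,(0,0,175),(180,40,255));mk=np.zeros_like(m);cv2.circle(mk,(int(u),int(v)),80,255,-1);w_&=mk
cv2.imwrite('pics/m3.png',w_)
n,l,st,ce=cv2.connectedComponentsWithStats(w_);print([(x.tolist(),y.tolist()) for x,y in zip(st,ce) if x[4]>60])
R=Ro.from_quat(s['eef_rot']).as_matrix()
print('cam in tool',R.T@(w['origin']-s['tool_pos']))
k=4;U,V=int(u),int(v)
cv2.imwrite('pics/w3c.png',cv2.cvtColor(cv2.resize(f[V-70:V+70,U-70:U+70],None,fx=k,fy=k,interpolation=cv2.INTER_CUBIC),cv2.COLOR_RGB2BGR))
E
```

```text
4.825 [0.46573799 0.07660562 0.24788738] [6.80023635e-01 7.33190072e-01 4.16412611e-04 3.77388674e-05]
seal ((316.8582763671875, 127.75047302246094), (62.057064056396484, 64.5640640258789), 0.46368181705474854)
[0.46090905 0.14935896 0.39019469] [[0.4615, 0.1482, 0.08], [0.4615, 0.1483, 0.09], [0.4615, 0.1483, 0.1]]
[([0, 0, 640, 480, 304443], [319.3812470643109, 240.56662166645316]), ([266, 73, 110, 105, 1682], [344.68311533888226, 112.05648038049941]), ([272, 80, 91, 95, 837], [317.0537634408602, 125.37395459976105]), ([272, 170, 36, 9, 166], [287.6265060240964, 174.8975903614458])]
cam in tool [ 0.07298322  0.00074526 -0.14226957]
```

View pics/w3c.png

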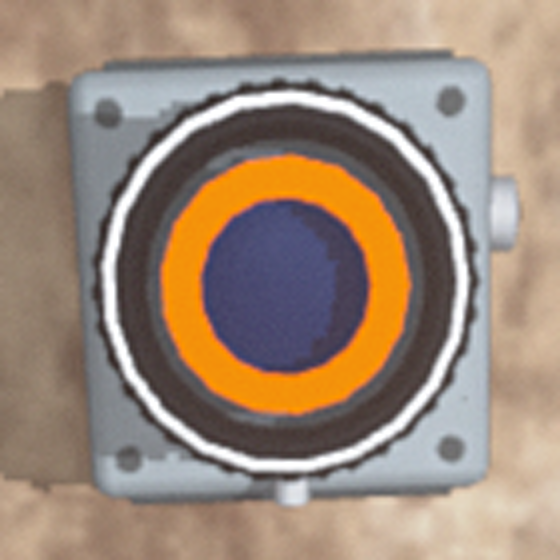

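The seal and ring are concentric at about (317,127.5), so the tube is at (0.4615, 0.1483) in the wrist camera's frame. I'll view the cap the same way.

>>> {"op": "apply_moves", "data": {"series": [[-0.95, 0.25, 0, 0, 0, 0], [-0.95, 0.25, 0, 0, 0, 0], [-0.95, 0.25, 0, 0, 0, 0], [-0.95, 0.25, 0, 0, 0, 0], [-0.95, 0.25, 0, 0, 0, 0], [-0.95, 0.25, 0, 0, 0, 0], [-0.95, 0.25, 0, 0, 0, 0], [-0.95, 0.25, 0, 0, 0, 0], [-0.95, 0.25, 0, 0, 0, 0], [-0.95, 0.25, 0, 0, 0, 0]]}}

```text
clock: 6.12
tool_pos: [0.5301, -0.1112, 0.2473]
eef_rot: [0.68, 0.733, -0.0, -0.0]
ft_force: [0.6, 0.2, -0.3]
finger_gap: 1.001
gripper_force: 0.0
```

>>> {"op": "apply_moves", "data": {"series": [[-0.93, 0.25, 0.2, 0, 0, 0], [-0.93, 0.25, 0.2, 0, 0, 0], [-0.93, 0.25, 0.2, 0, 0, 0], [-0.93, 0.25, 0.2, 0, 0, 0], [-0.93, 0.25, 0.2, 0, 0, 0], [0, 0, 0, 0, 0, 0], [0, 0, 0, 0, 0, 0]]}}

```text
clock: 7.0
tool_pos: [0.5615, -0.2006, 0.2273]
eef_rot: [0.68, 0.733, 0.0, -0.0]
ft_force: [1.0, 1.2, 0.1]
finger_gap: 1.0
gripper_force: 0.0
```

```bash
python3 - <<'E'
from h import *
s=robot.state();print(s['clock'],s['tool_pos'],Ro.from_quat(s['eef_rot']).as_matrix().round(4).tolist())
w=grab('wrist','w4.png');f=w['frame'];print(w['origin'])
hsv=cv2.cvtColor(f,cv2.COLOR_RGB2HSV)
m=cv2.inRange(hsv,(20,130,90),(35,255,255));m[260:]=0
n,l,st,ce=cv2.connectedComponentsWithStats(m)
for i in range(1,n):
    if st[i,4]>20: print(st[i].tolist(),ce[i],onz(w,*ce[i],.038))
u,v=proj(w,[.5565,-.129,.014])
print(u,v,[hsv[int(v)+a,int(u)+b].tolist() for a,b in((25,10),(-25,10),(20,-20))])
U,V=int(u),int(v);k=4
cv2.imwrite('pics/w4c.png',cv2.cvtColor(cv2.resize(f[V-70:V+70,U-70:U+70],None,fx=k,fy=k,interpolation=cv2.INTER_CUBIC),cv2.COLOR_RGB2BGR));print(U-70,V-70)
E
```

```text
7.0 [ 0.56150834 -0.20063448  0.22730379] [[-0.0744, 0.9972, -0.0002], [0.9972, 0.0744, 0.0003], [0.0004, -0.0002, -1.0]]
[ 0.55684076 -0.12782518  0.36957819]
[295, 118, 7, 20, 135] [297.97777778 127.28888889] [ 0.54162896 -0.12989831  0.038     ]
[336, 118, 8, 20, 135] [339.77037037 127.68148148] [ 0.57613784 -0.12761921  0.038     ]
[173, 124, 27, 14, 172] [185.54069767 131.46511628] [ 0.44875557 -0.14020373  0.038     ]
[155, 158, 27, 15, 247] [167.79352227 164.97975709] [ 0.43306516 -0.16886426  0.038     ]
316.0168251672845 127.46596339114595 [[123, 17, 166], [120, 14, 169], [117, 15, 166]]
246 57
```

View pics/w4c.png

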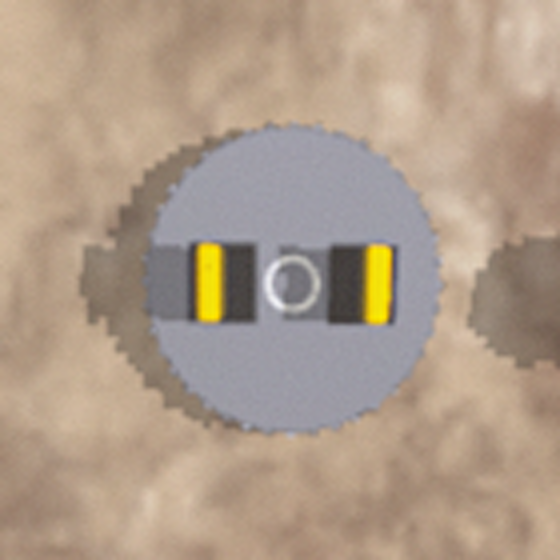

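The cap is seen squarely. Its ears are at (298,127.3) and (339.8,127.7), so its centre is (0.5589, -0.1288) and its yaw matches the tool to 0.5°. I'll pre-close to about 50 mm and come down over it.

>>> {"op": "apply_moves", "data": {"series": [[0.9, 0.034, 0, 0, 0, 0], [0.9, 0.034, 0.5, 0, 0, 0], [0.9, 0.034, 1, 0, 0, 0], [0.89, 0.035, 1, 0, 0, 0], [0, 0, 1, 0, 0, 0], [0, 0, 1, 0, 0, 0], [0, 0, 1, 0, 0, 0], [0, 0, 1, 0, 0, 0], [0, 0, 0, 0, 0, 0], [0, 0, 0, 0, 0, 0]], "jaw": 0.41}}

```text
clock: 8.3
tool_pos: [0.5594, -0.1293, 0.0978]
eef_rot: [0.68, 0.733, 0.0, 0.0]
ft_force: [0.4, -0.8, -0.1]
finger_gap: 0.594
gripper_force: 0.0
```

```bash
python3 - <<'E'
from h import *
s=robot.state();print(s['clock'],s['tool_pos'],s['finger_gap'],s['ft_force'])
w=grab('wrist','w5.png')
E
```

```text
8.3 [ 0.55936331 -0.12932805  0.09779377] 0.5940854280151038 [ 0.36539282 -0.84406733 -0.1477871 ]
```

View pics/w5.png

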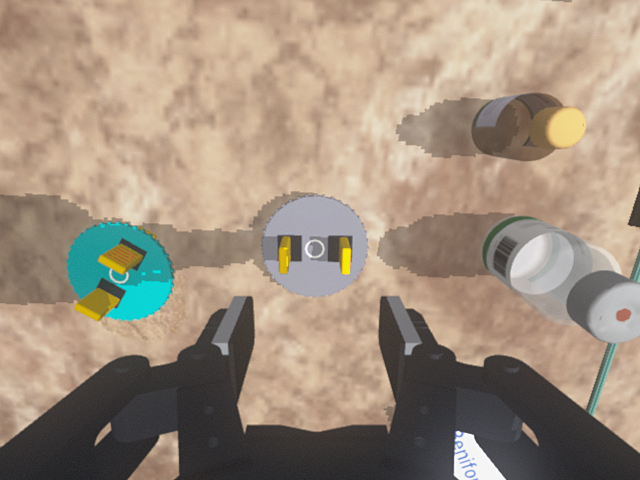

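Wrist view: the ears (mid 315,255) lie centred between the fingers (inner faces 250 and 383, mid 316). Down now, then creep to feel the flange.

>>> {"op": "apply_moves", "data": {"series": [[0, 0, 1, 0, 0, 0], [0, 0, 1, 0, 0, 0], [0, 0, 0.9, 0, 0, 0], [0, 0, 0.5, 0, 0, 0], [0, 0, 0, 0, 0, 0], [0, 0, 0, 0, 0, 0]]}}

```text
clock: 9.1
tool_pos: [0.5594, -0.1291, 0.0299]
eef_rot: [0.68, 0.733, 0.0, 0.0]
ft_force: [-0.5, 0.3, -1.0]
finger_gap: 0.591
gripper_force: 0.0
```

>>> {"op": "apply_moves", "data": {"series": [[0, 0, 0.1, 0, 0, 0], [0, 0, 0.1, 0, 0, 0], [0, 0, 0.1, 0, 0, 0], [0, 0, 0, 0, 0, 0]]}}

```text
clock: 9.6
tool_pos: [0.5587, -0.1289, 0.0231]
eef_rot: [0.68, 0.733, -0.0, -0.0]
ft_force: [-1.1, 0.1, 0.0]
finger_gap: 0.59
gripper_force: 0.0
```

>>> {"op": "apply_moves", "data": {"series": [[0, 0, 0.1, 0, 0, 0], [0, 0, 0.1, 0, 0, 0], [0, 0, 0, 0, 0, 0]]}}

```text
clock: 9.98
tool_pos: [0.5587, -0.1289, 0.019]
eef_rot: [0.68, 0.733, -0.0, -0.0]
ft_force: [-0.3, -0.3, -0.1]
finger_gap: 0.591
gripper_force: 0.0
```

>>> {"op": "apply_moves", "data": {"series": [[0, 0, 0.1, 0, 0, 0], [0, 0, 0, 0, 0, 0]]}}

```text
clock: 10.22
tool_pos: [0.5587, -0.1289, 0.0171]
eef_rot: [0.68, 0.733, -0.0, -0.0]
ft_force: [0.0, -0.2, -0.8]
finger_gap: 0.59
gripper_force: 0.0
```

>>> {"op": "apply_moves", "data": {"series": [[0, 0, 0.05, 0, 0, 0], [0, 0, 0, 0, 0, 0]]}}

```text
clock: 10.48
tool_pos: [0.5588, -0.1289, 0.0162]
eef_rot: [0.68, 0.733, -0.0, -0.0]
ft_force: [-0.8, 0.4, -0.9]
finger_gap: 0.589
gripper_force: 0.0
```

Height is right, so close on the ears.

>>> {"op": "apply_moves", "data": {"series": [[0, 0, 0, 0, 0, 0], [0, 0, 0, 0, 0, 0], [0, 0, 0, 0, 0, 0], [0, 0, 0, 0, 0, 0], [0, 0, 0, 0, 0, 0], [0, 0, 0, 0, 0, 0]], "jaw": 1}}

```text
clock: 11.22
tool_pos: [0.5597, -0.1292, 0.0179]
eef_rot: [0.68, 0.733, 0.0, 0.001]
ft_force: [-2.4, -0.1, 6.9]
finger_gap: 0.31
gripper_force: 61.0
```

>>> {"op": "apply_moves", "data": {"series": [[0, 0, -0.5, 0, 0, 0], [0, 0, -1, 0, 0, 0], [0, 0, -1, 0, 0, 0], [0, 0, -1, 0, 0, 0], [0, 0, -1, 0, 0, 0], [0, 0, -1, 0, 0, 0], [0, 0, -1, 0, 0, 0], [0, 0, -1, 0, 0, 0], [0, 0, 0, 0, 0, 0], [0, 0, 0, 0, 0, 0]]}}

```text
clock: 12.48
tool_pos: [0.5585, -0.1288, 0.1657]
eef_rot: [0.68, 0.733, -0.0, -0.001]
ft_force: [-0.0, -0.0, -0.5]
finger_gap: 0.317
gripper_force: 59.6
```

```bash
python3 - <<'E'
from h import *
s=robot.state();print(s['clock'],s['tool_pos'],s['finger_gap'],s['ft_force'],s['ft_torque'])
w=grab('wrist');c=grab('scene')
u,v=map(int,proj(c,s['tool_pos']));print(u,v)
cr=lambda f,x,y,a,b,k:cv2.resize(f[y:y+b,x:x+a],None,fx=k,fy=k,interpolation=cv2.INTER_CUBIC)
im=np.vstack([cr(w['frame'],220,190,200,140,2.8),cr(c['frame'],u-60,v-42,120,84,560/120)[:,:560]])
cv2.imwrite('pics/g.png',cv2.cvtColor(cv2.resize(im,None,fx=.75,fy=.75),cv2.COLOR_RGB2BGR))
E
```

```text
12.475 [ 0.5584843  -0.12882861  0.16568929] 0.31731881350735297 [-0.01317155 -0.01082888 -0.52706311] [ 0.00906326 -0.00480167 -0.0135903 ]
369 232
```

View pics/g.png

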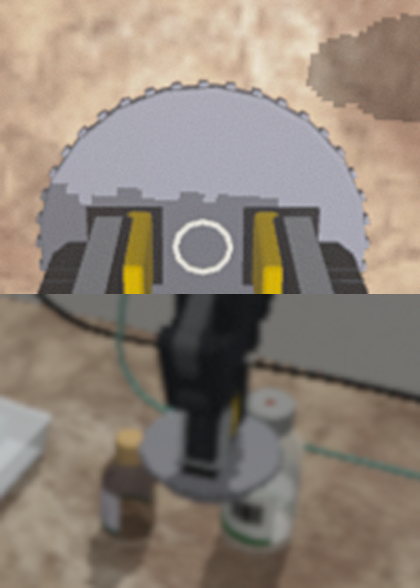

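The cap is held level with both tabs pinched; its centre ring is at about (316.7,308) in the wrist image. I'll work out its offset in the hand and the distance to the tube.

```bash
python3 - <<'E'
from h import *
s=robot.state();w=grab('wrist')
p=onz(w,316.7,308,s['tool_pos'][2]-.0039);print(s['tool_pos'],p)
R=Ro.from_quat(s['eef_rot']).as_matrix();print('in tool',R.T@(p-s['tool_pos']))
f=w['frame'];hsv=cv2.cvtColor(f,cv2.COLOR_RGB2HSV);m=cv2.inRange(hsv,(20,130,90),(35,255,255))
n,l,st,ce=cv2.connectedComponentsWithStats(m)
print([(st[i].tolist(),ce[i].round(1).tolist()) for i in range(1,n) if st[i,4]>40])
t=np.array([.4615,.1483,s['tool_pos'][2]])
d=R.T@(t-s['tool_pos']);print('tool shift/20mm if cap at TCP',d/.02)
E
```

```text
[ 0.55816656 -0.12869854  0.1649427 ] [ 0.55905907 -0.12875403  0.1610427 ]
in tool [-0.00012547  0.00089446  0.00389793]
[([151, 219, 31, 22, 243], [165.8, 231.2]), ([131, 255, 32, 24, 435], [146.3, 266.4]), ([278, 291, 15, 64, 738], [285.0, 322.0]), ([340, 291, 15, 64, 740], [347.2, 322.4])]
tool shift/20mm if cap at TCP [14.17166362 -3.78748286  0.02143552]
```

>>> {"op": "apply_moves", "data": {"series": [[0.945, -0.255, 0, 0, 0, 0], [0.945, -0.255, 0, 0, 0, 0], [0.945, -0.255, 0, 0, 0, 0], [0.945, -0.255, 0, 0, 0, 0], [0.945, -0.255, 0, 0, 0, 0], [0.945, -0.255, 0, 0, 0, 0], [0.945, -0.255, 0, 0, 0, 0], [0.945, -0.255, 0, 0, 0, 0], [0.945, -0.255, 0, 0, 0, 0], [0.945, -0.255, 0, 0, 0, 0]]}}

```text
clock: 13.88
tool_pos: [0.4935, 0.0569, 0.1663]
eef_rot: [0.68, 0.733, 0.0, 0.0]
ft_force: [-0.1, 0.3, -0.8]
finger_gap: 0.314
gripper_force: 59.6
```

>>> {"op": "apply_moves", "data": {"series": [[0.945, -0.255, 0, 0, 0, 0], [0.945, -0.255, 0, 0, 0, 0], [0.945, -0.255, 0, 0, 0, 0], [0.945, -0.255, 0, 0, 0, 0], [0.945, -0.255, 0, 0, 0, 0], [0, 0, 0, 0, 0, 0], [0, 0, 0, 0, 0, 0], [0, 0, 0, 0, 0, 0]]}}

```text
clock: 14.88
tool_pos: [0.4617, 0.1476, 0.1663]
eef_rot: [0.681, 0.733, -0.0, 0.0]
ft_force: [0.6, 0.2, -0.9]
finger_gap: 0.313
gripper_force: 59.6
```

```bash
python3 - <<'E'
from h import *
s=robot.state();w=grab('wrist');print(s['clock'],s['tool_pos'],s['ft_force'])
R=Ro.from_quat(s['eef_rot']).as_matrix();cap=s['tool_pos']+R@[-.0001,.0009,0]
print('err tool mm',R.T@(np.array([.4615,.1483,cap[2]])-cap)*1e3)
E
```

```text
14.875 [0.46167526 0.14762444 0.16633985] [ 0.61085718  0.22071741 -0.9007357 ]
err tool mm [ 7.86641369e-01 -1.02497346e+00 -1.92916021e-04]
```

>>> {"op": "apply_moves", "data": {"series": [[0.04, -0.05, 0.6, 0, 0, 0], [0, 0, 0.6, 0, 0, 0], [0, 0, 0.6, 0, 0, 0], [0, 0, 0, 0, 0, 0], [0, 0, 0, 0, 0, 0]]}}

```text
clock: 15.55
tool_pos: [0.4606, 0.1488, 0.1303]
eef_rot: [0.68, 0.733, 0.0, 0.0]
ft_force: [1.2, -0.4, -0.9]
finger_gap: 0.314
gripper_force: 59.6
```

>>> {"op": "apply_moves", "data": {"series": [[0, 0, 0.1, 0, 0, 0], [0, 0, 0.1, 0, 0, 0], [0, 0, 0.1, 0, 0, 0], [0, 0, 0, 0, 0, 0]]}}

```text
clock: 16.05
tool_pos: [0.4603, 0.1488, 0.1241]
eef_rot: [0.68, 0.733, -0.0, -0.0]
ft_force: [0.0, 1.1, 0.2]
finger_gap: 0.313
gripper_force: 59.6
```

>>> {"op": "apply_moves", "data": {"series": [[0, 0, 0.1, 0, 0, 0], [0, 0, 0.1, 0, 0, 0], [0, 0, 0, 0, 0, 0]]}}

```text
clock: 16.42
tool_pos: [0.4603, 0.1487, 0.12]
eef_rot: [0.68, 0.733, -0.0, -0.0]
ft_force: [-0.2, 0.6, -0.1]
finger_gap: 0.312
gripper_force: 59.6
```

>>> {"op": "apply_moves", "data": {"series": [[0, 0, 0.1, 0, 0, 0], [0, 0, 0.1, 0, 0, 0], [0, 0, 0, 0, 0, 0]]}}

```text
clock: 16.8
tool_pos: [0.4603, 0.1488, 0.1161]
eef_rot: [0.68, 0.733, -0.0, -0.0]
ft_force: [0.5, 0.1, -0.6]
finger_gap: 0.314
gripper_force: 59.6
```

>>> {"op": "apply_moves", "data": {"series": [[0, 0, 0.05, 0, 0, 0], [0, 0, 0.05, 0, 0, 0], [0, 0, 0, 0, 0, 0]]}}

```text
clock: 17.18
tool_pos: [0.4604, 0.1488, 0.1142]
eef_rot: [0.68, 0.733, -0.0, -0.0]
ft_force: [0.4, -0.4, -1.1]
finger_gap: 0.316
gripper_force: 59.6
```

>>> {"op": "apply_moves", "data": {"series": [[0, 0, 0.05, 0, 0, 0], [0, 0, 0.05, 0, 0, 0], [0, 0, 0, 0, 0, 0]]}}

```text
clock: 17.55
tool_pos: [0.4604, 0.1488, 0.1122]
eef_rot: [0.68, 0.733, -0.0, -0.0]
ft_force: [-0.0, 0.2, -0.3]
finger_gap: 0.315
gripper_force: 59.6
```

>>> {"op": "apply_moves", "data": {"series": [[0, 0, 0.05, 0, 0, 0], [0, 0, 0.05, 0, 0, 0], [0, 0, 0, 0, 0, 0]]}}

```text
clock: 17.92
tool_pos: [0.4605, 0.1488, 0.1106]
eef_rot: [0.68, 0.733, 0.0, 0.0]
ft_force: [-1.7, -0.4, 3.3]
finger_gap: 0.313
gripper_force: 60.2
```

>>> {"op": "apply_moves", "data": {"series": [[0, 0, 0.05, 0, 0, 0], [0, 0, 0, 0, 0, 0]]}}

```text
clock: 18.18
tool_pos: [0.4605, 0.1488, 0.1095]
eef_rot: [0.68, 0.733, 0.0, 0.0]
ft_force: [-2.2, 0.7, 3.2]
finger_gap: 0.311
gripper_force: 60.4
```

>>> {"op": "apply_moves", "data": {"series": [[0, 0, 0.05, 0, 0, 0], [0, 0, 0, 0, 0, 0]]}}

```text
clock: 18.42
tool_pos: [0.4605, 0.1488, 0.1085]
eef_rot: [0.68, 0.733, 0.0, 0.0]
ft_force: [-2.3, -0.5, 4.7]
finger_gap: 0.312
gripper_force: 60.5
```

>>> {"op": "apply_moves", "data": {"series": [[0, -0.02, 0.05, 0, 0, 0], [0, 0, 0, 0, 0, 0]]}}

```text
clock: 18.68
tool_pos: [0.4605, 0.1488, 0.1076]
eef_rot: [0.68, 0.733, 0.0, 0.0]
ft_force: [-1.6, -0.2, 4.5]
finger_gap: 0.315
gripper_force: 60.6
```

>>> {"op": "apply_moves", "data": {"series": [[0, 0, 0.05, 0, 0, 0], [0, 0, 0, 0, 0, 0]]}}

```text
clock: 18.92
tool_pos: [0.4605, 0.1488, 0.1071]
eef_rot: [0.68, 0.733, 0.0, 0.0]
ft_force: [-2.0, -1.0, 7.1]
finger_gap: 0.318
gripper_force: 61.1
```

>>> {"op": "apply_moves", "data": {"series": [[0, 0, 0.05, 0, 0, 0], [0, 0, 0, 0, 0, 0]]}}

```text
clock: 19.18
tool_pos: [0.4606, 0.1488, 0.107]
eef_rot: [0.68, 0.733, 0.0, 0.0]
ft_force: [-5.9, -1.0, 12.0]
finger_gap: 0.316
gripper_force: 62.1
```

>>> {"op": "apply_moves", "data": {"series": [[0, -0.03, 0.04, 0, 0, 0], [0, 0, 0, 0, 0, 0], [0, 0, 0, 0, 0, 0]]}}

```text
clock: 19.55
tool_pos: [0.4606, 0.1488, 0.107]
eef_rot: [0.68, 0.733, 0.001, 0.001]
ft_force: [-4.8, -1.2, 14.8]
finger_gap: 0.312
gripper_force: 62.5
```

```bash
python3 - <<'E'
from h import *
s=robot.state();print(s['clock'],s['tool_pos'],s['ft_force'],s['ft_torque'],Ro.from_quat(s['eef_rot']).as_matrix()[:,2])
sc=grab('scene','s6.png')['frame'];x0,y0=165,215
# column profile through tube front side: flange / black tube / collar
for u in(192,203,214): print(u,[int(v) for v in sc[238:295,u].mean(1)])
print([tuple(int(a) for a in sc[v,203]) for v in range(250,285,3)])
E
```

```text
19.55 [0.46058423 0.14883913 0.10702352] [-4.76608893 -1.1824407  14.78949344] [-0.30544121  0.98477827 -0.04517441] [ 2.09218698e-03  9.34816998e-05 -9.99997807e-01]
192 [25, 26, 25, 24, 23, 24, 23, 23, 24, 25, 24, 25, 24, 24, 25, 28, 29, 37, 44, 37, 33, 55, 78, 88, 89, 86, 77, 58, 34, 19, 19, 18, 16, 16, 17, 16, 16, 15, 15, 17, 17, 18, 34, 72, 113, 136, 134, 119, 111, 108, 103, 102, 102, 99, 92, 84, 80]
203 [96, 89, 83, 84, 83, 84, 83, 83, 81, 76, 66, 86, 109, 110, 108, 103, 91, 86, 87, 88, 91, 99, 112, 123, 124, 115, 100, 82, 50, 23, 18, 18, 18, 20, 20, 18, 17, 17, 16, 17, 15, 16, 15, 17, 28, 62, 107, 133, 133, 125, 122, 117, 112, 105, 103, 102, 99]
214 [131, 131, 130, 128, 126, 125, 126, 126, 126, 127, 127, 126, 127, 126, 127, 127, 127, 126, 126, 124, 118, 106, 101, 87, 58, 29, 18, 17, 15, 17, 17, 19, 17, 15, 17, 15, 18, 15, 17, 17, 17, 24, 54, 100, 132, 137, 127, 123, 121, 119, 110, 106, 103, 97, 86, 96, 119]
[(110, 110, 108), (103, 103, 104), (86, 86, 89), (98, 98, 102), (122, 123, 128), (82, 82, 84), (19, 18, 18), (21, 20, 21), (17, 16, 18), (17, 17, 19), (14, 15, 16), (62, 63, 63)]
```

>>> {"op": "apply_moves", "data": {"series": [[0, 0, 0, 0, 0, 0], [0, 0, 0, 0, 0, 0], [0, 0, 0, 0, 0, 0], [0, 0, 0, 0, 0, 0], [0, 0, 0, 0, 0, 0]], "jaw": 0.42}}

```text
clock: 20.23
tool_pos: [0.4593, 0.1487, 0.1042]
eef_rot: [0.68, 0.733, -0.0, -0.0]
ft_force: [-0.1, 0.0, 0.1]
finger_gap: 0.579
gripper_force: 0.0
```

>>> {"op": "apply_moves", "data": {"series": [[0, 0, -0.3, 0, 0, 0], [0, 0, -0.6, 0, 0, 0], [0, 0, -1, 0, 0, 0], [0, 0, -1, 0, 0, 0], [0, 0, -1, 0, 0, 0], [0, 0, -1, 0, 0, 0], [-1, 0, -1, 0, 0, 0], [-1, 0, 0, 0, 0, 0], [-1, 0, 0, 0, 0, 0], [-0.6, 0, 0, 0, 0, 0]]}}

```text
clock: 21.48
tool_pos: [0.465, 0.0762, 0.2234]
eef_rot: [0.68, 0.733, 0.0, 0.0]
ft_force: [0.3, -0.6, -0.1]
finger_gap: 0.576
gripper_force: 0.0
```

```bash
python3 - <<'E'
from h import *
s=robot.state();print(s['clock'],s['tool_pos'],s['ft_force'])
w=grab('wrist');t=grab('top');sc=grab('scene')
for n,c in(('w',w),('t',t),('s',sc)):
    hsv=cv2.cvtColor(c['frame'],cv2.COLOR_RGB2HSV);m=cv2.inRange(hsv,(18,120,90),(35,255,255))
    k,l,st,ce=cv2.connectedComponentsWithStats(m)
    p=proj(c,[.4615,.1483,.125]);print(n,p.round(1))
    for i in range(1,k):
        if st[i,4]>8 and np.hypot(*(ce[i]-p))<60: print('  ',st[i].tolist(),ce[i].round(1).tolist(),onz(c,*ce[i],.1255).round(4).tolist())
f=sc['frame']
for u in(192,203,214): print(u,[int(v) for v in f[238:295,u].mean(1)])
E
```

```text
21.475 [0.46502461 0.07618455 0.22339888] [ 0.32992032 -0.59900349 -0.06377808]
w [318.1 127.4]
   [283, 112, 12, 28, 297] [288.9, 125.6] [0.444, 0.148, 0.1255]
   [341, 113, 11, 27, 274] [346.4, 126.1] [0.4783, 0.1503, 0.1255]
t [226.7 298.5]
s [199.6 243.1]
   [136, 231, 13, 7, 71] [141.9, 233.9] [0.4406, 0.2597, 0.1255]
   [200, 233, 10, 13, 88] [204.4, 239.1] [0.4736, 0.1468, 0.1255]
   [189, 246, 11, 12, 88] [193.7, 251.4] [0.4385, 0.1437, 0.1255]
192 [132, 127, 122, 120, 120, 122, 125, 133, 136, 121, 93, 80, 81, 79, 78, 79, 75, 74, 69, 51, 55, 76, 85, 85, 83, 79, 83, 86, 52, 21, 17, 17, 16, 16, 15, 16, 15, 15, 15, 14, 14, 16, 34, 69, 109, 132, 130, 116, 108, 104, 100, 98, 98, 97, 89, 81, 77]
203 [80, 81, 80, 81, 80, 79, 69, 45, 29, 46, 79, 100, 105, 108, 114, 120, 121, 120, 122, 123, 123, 123, 122, 120, 107, 80, 73, 82, 52, 23, 17, 16, 17, 18, 19, 15, 16, 15, 15, 14, 15, 14, 14, 16, 24, 60, 104, 129, 129, 122, 118, 114, 108, 101, 99, 99, 96]
214 [128, 127, 125, 121, 121, 122, 123, 123, 123, 123, 123, 123, 123, 123, 123, 123, 123, 120, 117, 106, 82, 70, 75, 62, 40, 22, 16, 17, 18, 17, 17, 15, 16, 17, 16, 14, 14, 16, 16, 14, 15, 22, 53, 97, 129, 133, 123, 119, 118, 114, 107, 102, 100, 94, 83, 92, 115]
```

```bash
python3 - <<'E'
from h import *
sc=grab('scene')
def z(u,v,xy):
    o,d=ray(sc,u,v);a=d[:2];k=a@(np.array(xy)-o[:2])/(a@a);return (o+k*d).round(4)
a=z(364.95,290.75,(.5589,-.1288));b=z(199.05,245.25,(.4612,.1491));print(a,b,'underside now',b[2]-a[2])
E
```

```text
[ 0.5586 -0.1279  0.0295] [0.4605 0.1498 0.1203] underside now 0.0908
```

```bash
python3 -c "
from station import workorder
print(workorder.hand_in())"
```

```text
the job is handed in; nothing more can be done
None
```

The dust cap is on the bench camera and the job is handed in at about 21.5 s. By measurement the cap sits about 8 mm into the tube with both tabs sprung out, so it should be latched; I did not pull on it to check. The most force I read while pressing was about 15 N, the gripper is clear, and I felt no contact with any bystander.

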